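# Start up the valve amplifier from its switching box

## Robot

A 6-joint arm with a two-finger parallel gripper is mounted at the origin on the work surface. World frame = base frame: x ahead of the robot, y to its left, z up, the work surface at z = 0. Lengths are in mm, angles in rad, forces in N, time in s.
With the tool pointing down it reaches from about 275 to 825 mm from the base axis. Payload 5.2 kg.
Tool frame: the origin (TCP) lies at the very end of the fingers, on their centre line; the grasp point (between the pads) lies 19 mm behind it; z points along the fingers, y is the direction in which the jaws open and shut (so a half turn about z gives the same grasp; the last joint's range is limited). The gripper opens to 93 mm and grips with 3 to 60 N. Pads are 15 mm wide; open, the fingers measure 128 mm over their backs; the gripper's body (75 mm by 188 mm) begins 65 mm behind the grasp point.
Start: joints at [-1.362, 0.259, 1.535, -0, 1.348, -0.203], TCP at [220.163, -504.017, 218.653] pointing down, gripper open.
Joint ranges: [-3.14, 3.14], [-0.91, 2.08], [0.19, 2.58], [-1.22, 4.36], [0.22, 2.71], [-3.12, 3.12]. Speed limits (rad/s): [2.57, 2.57, 3.14, 3.14, 3.14, 3.14].

## Interface

Orientations are given as [roll, pitch, yaw] about the fixed x, y, z axes, in that order (R = Rz(yaw) Ry(pitch) Rx(roll)).
In Python, from bench import robot gives the robot as it stands. The module is installed in compiled form; this text tells all that it offers. Calls block until the motion is done:
- robot.move_ptp(position, orientation): joint-space move of the TCP to a pose.
- robot.move_linear(position, ori=None, speed=150, f_stop=None): straight line of the TCP; ori=None keeps the orientation; speed is the mean speed in mm/s. With f_stop (N) it stops when the force on the tool has changed by that much, and returns True; else False.
- robot.move_j(angles): joint-space move.
- robot.move_gripper(opening): opening from 0.0 (shut) to 1.0 (fully open); the grip force is fixed at half the most; returns when the fingers have stopped.
- robot.sleep(seconds).
- robot.inverse_kinematics(position, orientation): joint angles nearest the present ones, or None.
- robot.get_image(name): name is "scene" or "side" or "wrist"; returns a dict with "img" (400x640x3 uint8, blue, green, red), "fovy" (degrees; the focal length in pixels is half the picture's height over the tangent of half this angle, whatever the lens; pixels are square), "cx", "cy" (the principal point, pixels), "eye" and "orientation" of the camera in the world. Camera axes: x right, y down, z forward; pixel columns grow to the right and rows downward; lengths in mm; the calibration is good to about 2 mm. A picture is of the moment at which its call begins. There is no depth.
A pose or a line that the arm cannot do raises robot.MotionError and nothing moves.
- robot.hand_in(): hands the job in, once; it reports no verdict.
Readings, each from a call of its own:
- robot.current_t(): time.
- robot.current_qpos(): joint angles.
- robot.current_joint_vel(): joint speeds.
- robot.current_joint_efforts(): joint torques, N m.
- robot.current_tcp_pos(): TCP position.
- robot.current_eef_rot(): TCP orientation.
- robot.current_contact_force(): force on the tool from outside, world axes, zero at the start.
- robot.current_ft_torque(): the same for the moment, N m.
- robot.current_gripper_width(): opening from 0.0 (shut) to 1.0 (fully open).
Only numpy, scipy, OpenCV 4.12 (cv2) and the standard library are available. Lean on these libraries where they do the work, as an engineer would, in place of code of your own. Each camera call takes 0.05 s, during which the arm holds its last target. There are 200 camera calls.

## Task

Start up the valve amplifier with the keys on its white switching box: first press the large round key (heaters), then the square key (high tension), then the long bar key (loudspeakers). Press them one at a time, each fully down for a moment and then let fully up before the next, and leave the small round key (discharge) unpressed.

Things in the scene. Friction and masses are not known exactly. Their poses are not given: they have to be found in the camera images.
- round_key_top (a point): Top of the large round key (heaters, pressed first): a bare aluminium disc 40 mm across. The point is the centre of its top face, 70 mm above the bench when up; z points up. It goes straight down 8 mm to its stop (1.5 N starts it, 5 N brings it to the stop) and springs back up by itself. It stands 14 mm proud of a dark bezel.
- square_key_top (a point): Top of the square aluminium key (high tension, pressed second), 35 x 35 mm. Point, height, 8 mm travel and spring as for the round key. All four keys stand two by two, 84 to 85 mm between centres, on the black top of the white switching box (200 x 280 x 50 mm high, fixed to the bench); which key stands in which place varies.
- bar_key_top (a point): Top of the long bar-shaped aluminium key (loudspeakers, pressed third), 50 mm along its x axis and 20 mm along its y axis (x runs along the box's 200 mm side). Point, height, 8 mm travel and spring as for the round key.
- small_key_top (a point): Top of the small round aluminium key (discharge), 18 mm across: do not press it. Point, height and travel as for the round key. On the same box, away from the keys, are a flat round meter and a loose turned foot (22 mm across, 14 mm high), which are not keys. Nothing within 90 mm of a key's centre is taller than the keys.

How it is judged (in metres and radians):
On the way, in this order (a step that is already met when the one before it is completed fails the run):
1. the large round key is pressed down (at least 5 of its 8 mm), alone (distance of round_key_top from where it was at the start of the episode above 0.005 m and distance of each of square_key_top, bar_key_top from where it was at the start of the episode below 0.003 m), for 0.1 s.
2. the large round key is up again (distance of round_key_top from where it was at the start of the episode below 0.002 m and distance of each of square_key_top, bar_key_top from where it was at the start of the episode below 0.003 m), for 0.05 s.
3. the square key is pressed down (at least 5 mm), alone (distance of square_key_top from where it was at the start of the episode above 0.005 m and distance of each of round_key_top, bar_key_top from where it was at the start of the episode below 0.003 m), for 0.1 s.
4. the square key is up again (distance of square_key_top from where it was at the start of the episode below 0.002 m and distance of each of round_key_top, bar_key_top from where it was at the start of the episode below 0.003 m), for 0.05 s.
5. the long bar key is pressed down (at least 5 mm), alone (distance of bar_key_top from where it was at the start of the episode above 0.005 m and distance of each of round_key_top, square_key_top from where it was at the start of the episode below 0.003 m), for 0.1 s.
At the end, for the whole second after the job is handed in: After the three presses in order, all four keys are up again, within 2 mm of their starting height (distance of each of round_key_top, square_key_top, bar_key_top, small_key_top from where it was at the start of the episode below 0.002 m); the robot touches nothing.
It fails at once if the small round key is pressed (more than 3 mm) (distance of small_key_top from where it was at the start of the episode above 0.003 m).
It fails at once if two keys are down at once (more than 4 mm each) (distance of each of round_key_top, square_key_top from where it was at the start of the episode above 0.004 m or distance of each of round_key_top, bar_key_top from where it was at the start of the episode above 0.004 m or distance of each of square_key_top, bar_key_top from where it was at the start of the episode above 0.004 m).
It also fails if it takes over 42 s, if anything falls off the work surface, if the arm or the gripper's body presses on something with over 40 N, if the wrist force passes 120 N, or if a joint passes its speed limit or range.

## Working session

There is one attempt and no reset: what is moved stays moved. The work goes in short steps, each a Python script; the robot and the scene stay as the last script left them, time stands still between calls to the robot, and variables do not carry over. Pictures are saved under pics/ and viewed, about 8 in all and at most 12, crops included, and the job is handed in when it is done.

```bash
mkdir -p pics; cat > h.py <<'E'
import numpy as np, cv2
from scipy.spatial.transform import Rotation as R
from bench import robot
def cam(d):
    f=len(d["img"])/2/np.tan(np.radians(d["fovy"])/2)
    o=np.array(d["orientation"],float)
    M=o if o.shape==(3,3) else R.from_euler("xyz",o).as_matrix()
    return f,M,np.array(d["eye"],float)
def at_z(d,u,v,z):
    f,M,e=cam(d); r=M@[(u-d["cx"])/f,(v-d["cy"])/f,1]
    return e+r*(z-e[2])/r[2]
def proj(d,p):
    f,M,e=cam(d); c=M.T@(np.array(p)-e); return d["cx"]+f*c[0]/c[2],d["cy"]+f*c[1]/c[2]
E
python3 - <<'E'
from h import *
import pickle
for n in ("scene","side","wrist"):
    d=robot.get_image(n); pickle.dump(d,open(n+".pkl","wb")); cv2.imwrite(f"pics/{n}0.png",d["img"])
    print(n,d["fovy"],d["cx"],d["cy"],d["eye"],d["orientation"])
print(robot.current_t(),robot.current_eef_rot())
E
```

```text
scene 47.10652765141899 311.74580575288286 194.83465699738665 [796.06637591 238.83775399 680.56167851] [-2.58791245  0.0144624   2.43464822]
side 46.511188279369684 332.7023847413665 189.42574708463044 [529.62037722 490.68599823 488.88025711] [-2.24723545  0.01779768 -3.06832198]
wrist 69.54121292230757 321.87326628592984 200.42169473226502 [ 289.94767198 -473.44913896  383.11943298] [ 2.86327118e+00  2.16249467e-03 -1.15933010e+00]
0.15 [-3.14022194e+00 -2.96385574e-04  4.11791745e-01]
```

View pics/scene0.png

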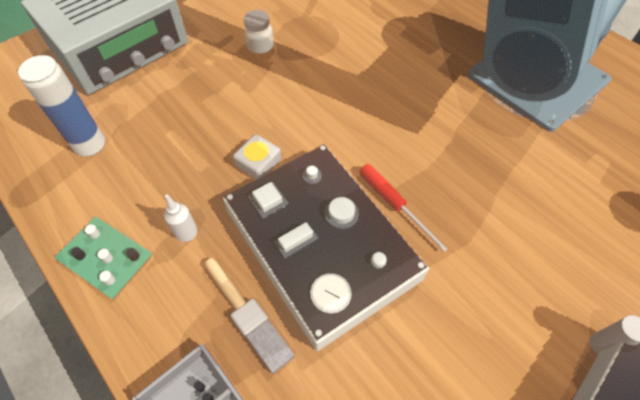

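View pics/side0.png

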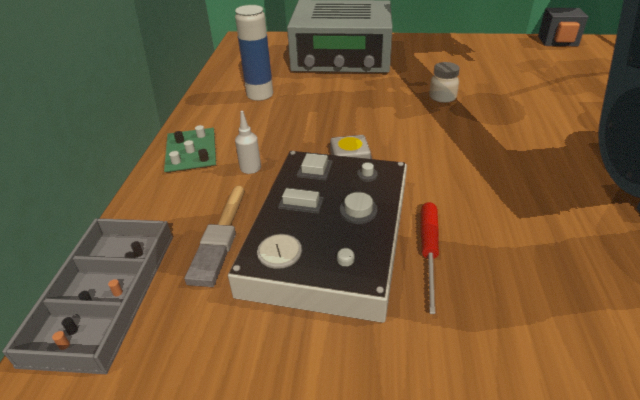

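The scene picture shows the square key at about (267,196), small (312,173), bar (296,236), round (341,209), foot (378,260) and meter (331,293). In the side picture they are: square (315,161), small (368,168), bar (300,197), round (358,203).

```bash
python3 - <<'E'
from h import *
import pickle
P={"scene":dict(sq=(267,195),sm=(312,171),bar=(296,235),rd=(341,208)),"side":dict(sq=(315.5,161),sm=(368,167),bar=(300,196.5),rd=(358.5,203))}
C={"scene":[(230,197),(322,150),(421,265),(319,333)],"side":[(293,153),(401,164),(381,283),(237,268)]}
for n,k in P.items():
    d=pickle.load(open(n+".pkl","rb"))
    w={a:at_z(d,*p,70)[:2] for a,p in k.items()}
    print(n,{a:x.round(1) for a,x in w.items()})
    print([(a+b,round(np.linalg.norm(w[a]-w[b]),1)) for a,b in (("sq","sm"),("sq","bar"),("sm","rd"),("bar","rd"))])
    print("screws",[at_z(d,*p,51)[:2].round(0) for p in C[n]])
    u,v=(300,215) if n=="scene" else (335,195)
    c=cv2.resize(d["img"][v-60:v+60,u-80:u+80],None,fx=5,fy=5,interpolation=cv2.INTER_CUBIC); cv2.imwrite(f"pics/{n}c.png",c)
E
```

```text
scene {'sq': array([610.7, -99.7]), 'sm': array([527.9, -88.1]), 'bar': array([620.8, -15.9]), 'rd': array([539.1,  -6.3])}
[('sqsm', np.float64(83.6)), ('sqbar', np.float64(84.4)), ('smrd', np.float64(82.5)), ('barrd', np.float64(82.2))]
screws [array([ 652., -146.]), array([ 478., -120.]), array([508., 134.]), array([686., 111.])]
side {'sq': array([607.2, -98.4]), 'sm': array([525.4, -86.5]), 'bar': array([620.3, -10.9]), 'rd': array([537.4,  -1.1])}
[('sqsm', np.float64(82.6)), ('sqbar', np.float64(88.5)), ('smrd', np.float64(86.2)), ('barrd', np.float64(83.5))]
screws [array([ 651., -146.]), array([ 473., -123.]), array([506., 123.]), array([685., 110.])]
```

View pics/scenec.png

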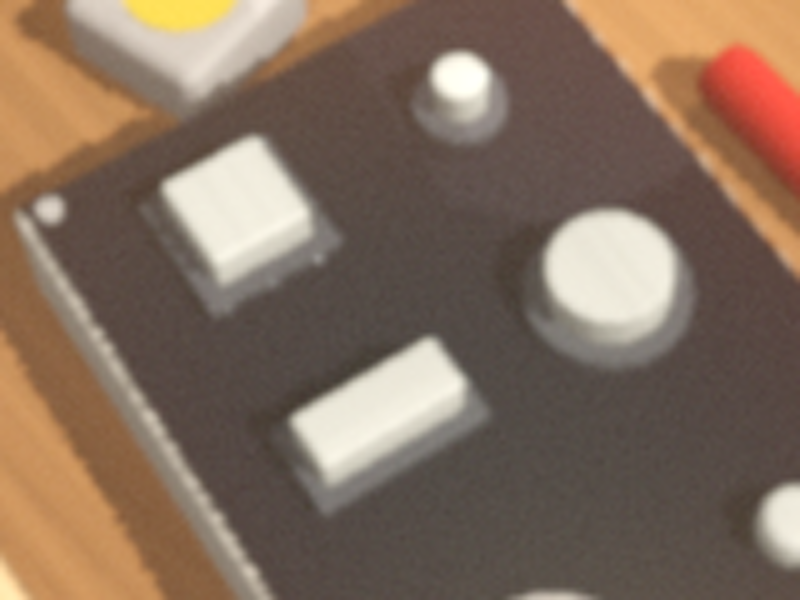

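Both cameras agree within about 5 mm, and the spacings fit. I'll take a closer look with the wrist camera, gripper shut and jaw axis along the bar.

```bash
python3 - <<'E'
from h import *
import pickle
robot.move_gripper(0.0)
robot.move_ptp([560,20,230],[np.pi,0,1.43])
d=robot.get_image("wrist"); pickle.dump(d,open("w1.pkl","wb")); cv2.imwrite("pics/w1.png",d["img"])
for p in ((538,-4,70),(609,-99,70),(620.5,-14,70),(527,-87,70)): print(np.round(proj(d,p),1))
print(robot.current_t(),robot.current_tcp_pos(),robot.current_qpos(),robot.current_gripper_width(),robot.current_contact_force())
E
```

```text
[306.5 207.9]
[373.8 271.4]
[376.8 206.4]
[308.1 271.2]
3.8833 [560.06623047  18.97299818 229.94170028] [-1.64992699e-01  2.70132143e-01  1.49157367e+00 -2.67949108e-04
  1.37989908e+00 -2.25691616e-02] 0.007992076579833099 [ 0.58988499  0.02078723 -0.88978599]
```

View pics/w1.png

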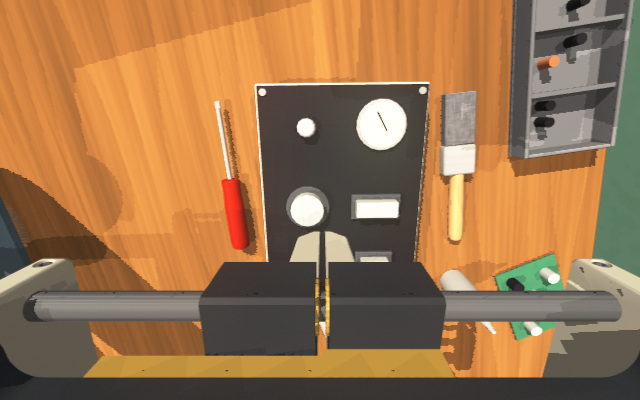

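The wrist view shows the round key at (307,208) and the bar at (377,208), both within 2 px of the predictions. The small key and the square are hidden behind the fingers. Now I'll press the round key.

```bash
cat >> h.py <<'E'
O=[np.pi,0,1.43]
def press(x,y):
    robot.move_ptp([x,y,100],O); robot.sleep(0.2)
    robot.move_linear([x,y,76],speed=80); robot.sleep(0.1)
    print("above",robot.current_tcp_pos().round(1) if hasattr(robot.current_tcp_pos(),'round') else robot.current_tcp_pos(),robot.current_contact_force())
    s=robot.move_linear([x,y,61],speed=20,f_stop=12); robot.sleep(0.3)
    print("down",s,robot.current_tcp_pos(),robot.current_contact_force())
    d=robot.get_image("side")
    robot.move_linear([x,y,100],speed=80); robot.sleep(0.2)
    print("up",robot.current_contact_force(),robot.current_t())
    return d
E
python3 - <<'E'
from h import *
d=press(538,-4)
e=robot.get_image("side")
cv2.imwrite("pics/p1.png",np.hstack([cv2.resize(i["img"][110:310,230:430],None,fx=2,fy=2,interpolation=cv2.INTER_CUBIC) for i in (d,e)]))
E
```

```text
above [538.4  -4.   76.4] [ 0.65299154  0.34978666 -0.18344237]
down True [538.30974909  -4.05987688  62.2799447 ] [-0.01106157  0.33115239  5.64485599]
up [ 0.4883883  -0.02496404 -0.27204891] 7.1083
```

View pics/p1.png

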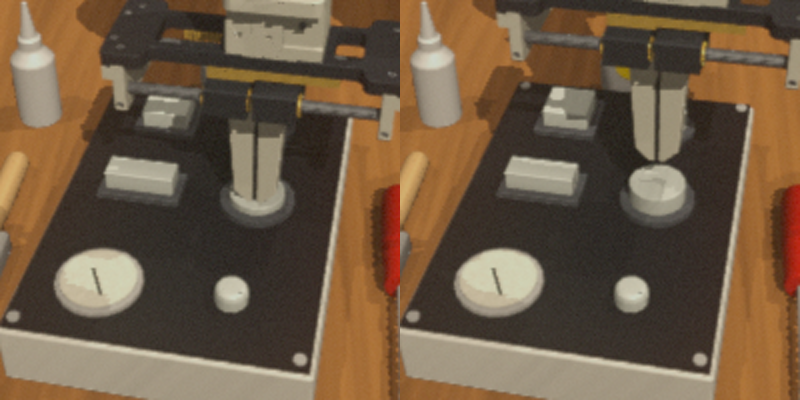

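The left half shows the round key fully down under the fingertips (TCP z 62.3). The right half shows it up again, with the other keys untouched. Next come the square and the bar.

```bash
python3 - <<'E'
from h import *
a=press(609,-99)
b=press(620.5,-14.5)
robot.move_linear([600,0,230],speed=150)
robot.sleep(0.3)
e=robot.get_image("side")
cv2.imwrite("pics/p2.png",np.hstack([cv2.resize(i["img"][120:290,240:410],None,fx=1.55,fy=1.55,interpolation=cv2.INTER_CUBIC) for i in (a,b,e)]))
print(robot.current_contact_force(),robot.current_t())
E
```

```text
above [609.2 -99.   76.2] [0.11009069 0.27644931 0.71481348]
down True [609.30383832 -99.117113    62.30514133] [-1.05098368  0.84342722  5.97450463]
up [ 0.24945047 -0.14896163 -0.21348175] 10.3333
above [620.7 -14.7  76.2] [-0.72943052 -0.4304145  -0.1591149 ]
down True [620.81046987 -14.5013189   62.3056663 ] [-0.29331639  0.47888763  5.02607422]
up [ 0.59913298 -0.09587008  0.7372399 ] 13.4
[0.27871295 0.11020551 0.49913434] 14.7833
```

View pics/p2.png

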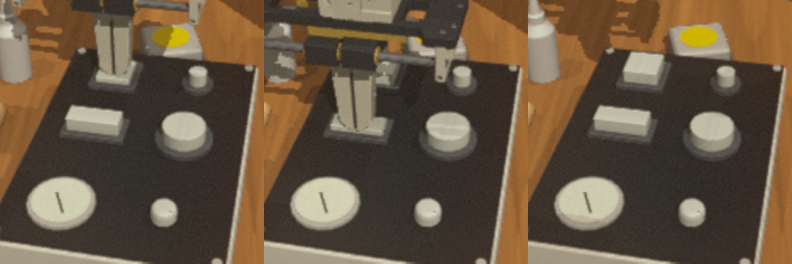

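The square and then the bar were each fully down, and the last panel shows all four keys up with the arm clear.

```bash
python3 -c "
from bench import robot
robot.hand_in(); print(robot.current_t())"
```

```text
the job is handed in; nothing more can be done
the job is handed in; nothing more can be done
```

I pressed the large round key, then the square key, then the bar key with the closed fingertips, one at a time, and handed the job in. I left the small round key alone. The hand-in gives no verdict.

- **Presses:** Each press ended at TCP z of about 62.3 mm, which is about 7.7 of the 8 mm travel. The tool read 5–6 N and I held each press for 0.3 s.
- **Last checks:** The final side picture, at about 14.8 s, shows all four keys up. The arm was clear at about 230 mm height, and the tool force was only sensor noise (about 0.5 N).
- **Disagreement:** The scene and side cameras differed by up to 5 mm on key positions, so I averaged them. The wrist camera confirmed the round and bar keys to within about 2 px, but the fingers hid the other two.

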